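# Lock the grinder's spindle and take off its disc cap

## Task

The disc of the grinder on your right has to be changed. Push the lock pin from the tool block fully home in that grinder's disc so that the spindle cannot turn, then unscrew the dark steel cap in the middle of its disc: its thread may be right- or left-handed, so feel which way it gives, and leave the pin in and the other grinder's cap alone. Lift the cap clear, about 10 cm straight up, and finish there still holding it in the gripper, upright and steady, with the pots on the bench not knocked about.

Things in the scene. Friction and masses are not known exactly. Their poses are not given: they have to be found in the camera images.
- grinder_a: small fixed bench disc grinder: round grey housing 158 mm across, black switch panel on its front (-x). Origin under its centre on the table, z up along the spindle. Disc 144 mm across, its face at z = 72 mm; it turns almost freely (0.006 N m) until locked. On it, under the cap, a sprung steel washer 56 mm across, top at z = 77 mm.
- grinder_b: second grinder, same as grinder_a; either may stand on the right (the one with the lower y is the right-hand one). One runs clockwise and one anticlockwise, so one has a right-hand and the other a left-hand spindle thread; which is which cannot be seen from outside.
- cap_a: dark steel fluted hand cap of grinder_a, 48 mm across, 40 mm tall, 0.24 to 0.39 kg, a 3 mm rib across its top. Origin at the centre of its underside, z up; tight at the start, origin 77 mm above the grinder's. Upper half solid, below a skirt round the spindle end. If the disc is not locked, disc and cap turn together and nothing loosens.
- cap_b: cap of grinder_b, same as cap_a. Both: quick two-start thread. Turned the loosening way (0.1 to 0.3 N m) the cap may climb 2 to 3 mm, its spring pressing it up, and is free to lift straight off from 1.1 to 1.9 rad of turn; before that it cannot be pulled up. The tightening way it stops after 0.1 to 0.25 rad and the pads slip. Let go part way, it stays as turned.
- hole_a (a point): middle of the mouth, at the disc's face, of the single 10 mm lock hole in grinder_a's disc; 62 mm from the spindle axis, at bearing 135 degrees (x towards y) in the grinder's frame. Under it, in line at the start, the housing has a 12 mm bore; 40 mm deep in all. With the pin home the disc has about 0.05 rad of play each way.
- hole_b (a point): the same lock hole in grinder_b's disc, middle of its mouth at the disc's face
- lock_pin: lock pin, 0.05 kg, upright in the tool block at the start. Origin on its axis at the underside of its collar, z up. Below: steel rod 8 mm across, 34 mm long, bevelled end. Above: collar (16 mm across, 4 mm), 9 mm neck, and from 14 to 40 mm a black round knob 18 mm across to hold it by. Home when the collar rests on the disc.
- tool_block: fixed wooden tool block 100 x 50 x 40 mm, origin at the centre of its underside, long side along its x; the pin stands in a 10 mm hole 27 mm from its centre towards -x, its collar on the block's top (z = 40 mm). Two hex keys stand 26 mm from the centre towards +x, up to 33 mm above the top.
- blue_pot: bystander: small blue pot, 82 mm wide, 92 mm tall, origin under its centre
- red_pot: bystander: small red pot, 86 mm wide, 82 mm tall, origin under its centre

How it is judged:
By the outcome, as a careful person would: the job done as asked, in the order asked, and still so for the second after the job is handed in, while the arm keeps its last pose, push and grip.
It also fails if it takes over 51 s, if anything falls off the work surface, if the arm or the gripper's body presses on something with over 40 N, if the wrist force passes 120 N, or if a joint passes its speed limit or range.

## Robot

A 6-joint arm with a two-finger parallel gripper is mounted at the origin on a cart in front of the work surface, level with it; the furniture and walls round the work are solid. World frame = base frame: x ahead of the robot, y to its left, z up, the work surface at z = 0. Lengths are in m, angles in rad, forces in N, time in s.
With the tool pointing down it reaches from about 0.275 to 0.75 m from the base axis. Payload 10.2 kg.
Tool frame: the origin (TCP) lies at the very end of the fingers, on their centre line; the grasp point (between the pads) lies grasp_offset behind it (grasp_offset is the distance from the TCP to the grasp point, in m); z points along the fingers, y is the line along which they close (so a half turn about z gives the same grasp; the last joint's range is limited). The gripper opens to 85 mm and grips with 20 to 120 N. Pads are 22 mm wide; open, the fingers measure 114 mm over their backs; the gripper's body (76 mm by 85 mm) begins 54 mm behind the grasp point. The pads swing forward as they close: fully open they stand 13 mm farther back than shut.
Start: joints at [-1.435, 0.313, 1.498, -0, 1.331, -0.223], TCP at [0.184, -0.492, 0.231] pointing down, gripper open.
Joint ranges: [-2.94, 2.94], [-0.97, 2.17], [0.19, 2.56], [-1.23, 4.37], [0.02, 3.11], [-2.88, 2.88]. Speed limits (rad/s): [2.39, 2.39, 3.01, 3.14, 3.14, 3.14].

## Interface

Orientations are given as a rotation vector (axis times angle).
In Python, from rig import * gives the robot as it stands. The module is installed in compiled form; this text tells all that it offers.
- The arm moves only by the shell command python3 -m creep 'ROWS' [FORCE]. ROWS is JSON, one flat list of numbers, 5 for each row, row after row: the finger opening in mm, from 0 to 85.4, then the shift along the world's x, y, z in mm, then the turn about the world's z in rad. A call has 1 to 5 rows; each row shifts and turns the commanded pose from where the row before left it; what a row does not reach is not made up. A row lasts 1/10 s, in which the tool goes at most 50 mm and 8.59 degrees, less where a joint would pass 70% of its speed; a pose out of reach is approached as far as the arm can. A call with a gripper value outside its range is refused whole. The fingers move at their own pace and stop on an object; FORCE is the grip in N (left out, the last holds). Time passes only in rows, so rows that do not move let the fingers close. It gives the time, the measured TCP pose, the force, the opening and the grip force at its end, in the units of the state.
- observe(): the state, without advancing time (a new reading comes with each control period).
- grab_frame(name): name is "scene" or "top" or "wrist"; returns a dict with "img" (420x560x3 uint8, blue, green, red), "fx", "fy", "cx", "cy" (pixels), "R" (3x3) and "t" (3): a world point X has camera coordinates R X + t; the wrist camera has in their place "mount" (4x4, takes a point from camera to tool coordinates, whose origin is the TCP and whose axes are the flange's). Camera axes: x right, y down, z forward; pixel columns grow to the right and rows downward; lengths in m; the calibration is good to about 2 mm. A picture is of the moment at which its call begins: read the wrist's pose just before it. There is no depth.
- job_done(): hands the job in; it is judged then, once.
The state is a dict: "clock": time; "joint_pos": joint angles; "dq": joint speeds; "joint_efforts": joint torques, N m; "tool_pos": TCP position; "tool_rot": TCP orientation; "contact_force": force on the tool from outside, world axes, zero at the start; "moment": the same for the moment, N m; "grip_width": finger opening in m; "grip_force": force on a finger pad.
Only numpy, scipy, OpenCV 4.12 (cv2) and the standard library are available. Lean on these libraries where they do the work, as an engineer would, in place of code of your own. Each camera call takes 0.05 s, during which the arm holds its last target. There are 200 camera calls.

## Working session

There is one attempt and no reset: what is moved stays moved. The work goes in short steps, Python scripts to look and compute and a shell command to move; the robot and the scene stay as the last step left them, time stands still between calls to the robot, and variables do not carry over. Pictures are saved under pics/ and viewed, at most 10 in all, crops included, and the job is handed in when it is done.

```bash
mkdir -p pics
python3 - <<'E'
from rig import *
import cv2,numpy as np
s=observe();print({k:np.round(v,3).tolist() for k,v in s.items()})
for n in("scene","top"):
    f=grab_frame(n);cv2.imwrite(f"pics/{n}0.png",f["img"]);print(n,f["fx"],f["cx"],f["cy"],np.round(f["R"],3).tolist(),np.round(f["t"],3).tolist())
f=grab_frame("wrist");print(np.round(f["mount"],3).tolist(),f["fx"])
try: print(grasp_offset)
except Exception as e: print(e)
E
ls
```

```text
{'clock': 0.0, 'joint_pos': [-1.435, 0.313, 1.498, 0.0, 1.331, -0.223], 'dq': [0.002, -0.001, 0.002, 0.002, 0.001, 0.001], 'joint_efforts': [-0.001, -41.227, -25.975, -0.0, 0.004, 0.0], 'tool_pos': [0.184, -0.491, 0.231], 'tool_rot': [-3.09, -0.56, -0.0], 'contact_force': [-0.463, -0.133, 0.335], 'moment': [0.019, 0.01, -0.013], 'grip_force': 0.0, 'grip_width': 0.085}
scene 438.2560108472699 277.11965352712934 210.90573013187867 [[0.74, 0.672, 0.002], [0.502, -0.551, -0.667], [-0.448, 0.495, -0.745]] [-0.305, -0.18, 1.505]
top 391.807327717898 285.1025774662117 201.69900659668727 [[-0.019, -1.0, 0.004], [-0.994, 0.018, -0.112], [0.112, -0.006, -0.994]] [-0.045, 0.457, 1.376]
[[0.0, -0.95, -0.313, 0.08], [1.0, 0.0, 0.001, -0.0], [-0.001, -0.313, 0.95, -0.142], [0.0, 0.0, 0.0, 1.0]] 290.7132988566735
0.0187
pics
```

View pics/top0.png

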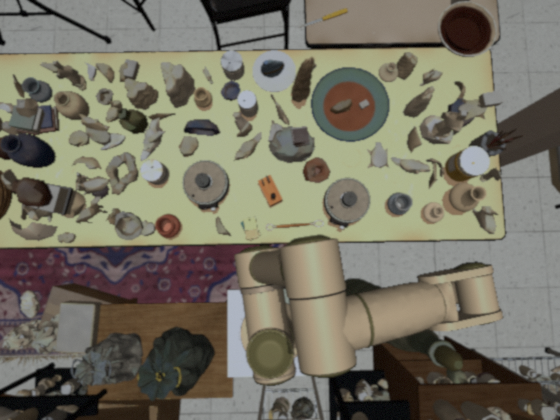

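View pics/scene0.png

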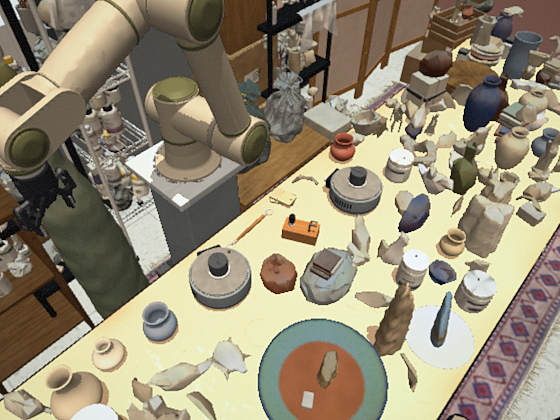

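Top view: right grinder at about (347,201), left grinder (206,183), tool block with the pin (271,190), blue pot (398,204). Next, an enlarged crop.

```bash
cat > h.py <<'E'
from rig import *
import cv2,numpy as np
from scipy.spatial.transform import Rotation as Ro
def cam(n):
    s=observe();f=grab_frame(n)
    if n=="wrist":
        T=np.eye(4);T[:3,:3]=Ro.from_rotvec(s["tool_rot"]).as_matrix();T[:3,3]=s["tool_pos"]
        M=T@np.array(f["mount"]);f["R"]=M[:3,:3].T;f["t"]=-f["R"]@M[:3,3]
    f["R"]=np.array(f["R"]);f["t"]=np.array(f["t"]);return f
def ray(f,u,v,z):
    d=f["R"].T@np.array([(u-f["cx"])/f["fx"],(v-f["cy"])/f["fy"],1]);c=-f["R"].T@f["t"]
    return c+d*(z-c[2])/d[2]
def proj(f,X):
    p=f["R"]@np.array(X)+f["t"];return p[:2]/p[2]*[f["fx"],f["fy"]]+[f["cx"],f["cy"]]
E
python3 - <<'E'
from h import *
f=cam("top");g=cam("scene")
a=cv2.resize(f["img"][150:250,170:430],None,fx=3,fy=3,interpolation=2)
b=cv2.resize(g["img"][180:310,180:390],None,fx=3,fy=3,interpolation=2)[:300]
b=cv2.resize(g["img"][205:305,185:325],None,fx=3,fy=3,interpolation=2)
im=np.zeros((600,780,3),np.uint8);im[:300]=a;im[300:,:420]=b;cv2.imwrite("pics/c1.png",im)
for n,u,v,z in[("capR",347,199,.117),("capL",205,181,.117),("pin",265,182,.08),("block",271,191,.04),("blue",398,204,.08)]:print(n,ray(f,u,v,z).round(3))
for n,u,v,z in[("capR",219,260,.117),("capL",357,171,.117),("pin",291,217,.08)]:print(n,ray(g,u,v,z).round(3))
E
```

```text
capR [ 0.451 -0.26   0.117]
capL [0.521 0.215 0.117]
pin [0.52  0.015 0.08 ]
block [ 0.494 -0.004  0.04 ]
blue [ 0.435 -0.441  0.08 ]
capR [ 0.462 -0.268  0.117]
capL [0.527 0.224 0.117]
pin [ 0.48  -0.018  0.08 ]
```

View pics/c1.png

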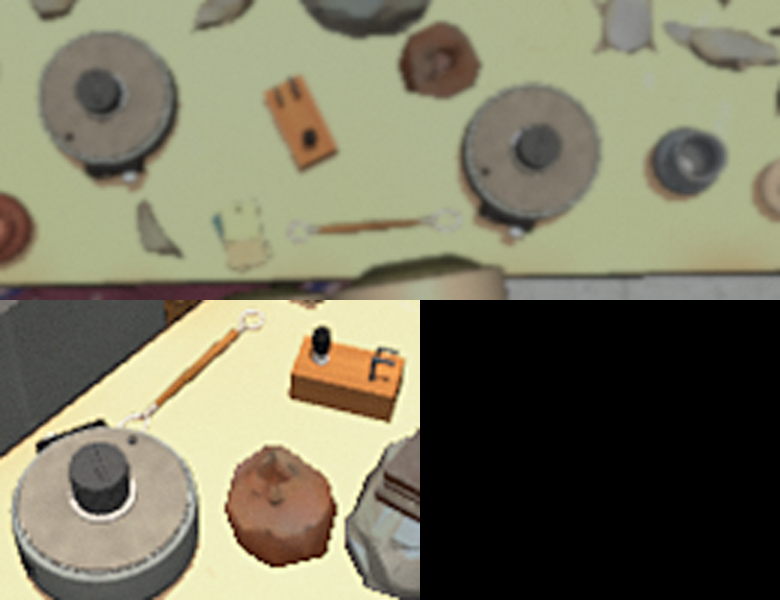

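Crop: right grinder's cap top at top-image (349.7,198.3), its hole (332.3,207), pin knob (273,196); scene image: cap top (218,259.7), hole (229.3,251.3), knob (291.7,215).

Run:
```python
from h import *
from scipy.optimize import least_squares as L
f=cam("top");g=cam("scene")
def tri(p,q):
    return L(lambda X:np.r_[proj(f,X)-p,proj(g,X)-q],[.45,-.1,.08]).x.round(4)
print("cap",tri((349.7,198.3),(218,259.7)),ray(f,349.7,198.3,.117),ray(g,218,254,.117))
print("hole",tri((332.3,207),(229.3,251.3)),ray(f,332.3,207,.072),ray(g,229.3,251.3,.072))
print("pin",tri((273,196),(291.7,214)),ray(f,273,196,.075),ray(g,291.7,214,.08))
print(Ro.from_rotvec(observe()["tool_rot"]).as_matrix().round(3))
```

```text
cap [ 0.4557 -0.2679  0.1123] [ 0.45322485 -0.26943317  0.117     ] [ 0.44683593 -0.25694415  0.117     ]
hole [ 0.4322 -0.2128  0.0707] [ 0.42938245 -0.21590006  0.072     ] [ 0.43466962 -0.21159935  0.072     ]
pin [ 0.4729 -0.0094  0.0795] [ 0.47107349 -0.01173778  0.075     ] [ 0.47460904 -0.00788901  0.08      ]
[[ 0.936  0.351 -0.   ]
 [ 0.351 -0.936  0.   ]
 [ 0.    -0.    -1.   ]]
```

```bash
python3 -m creep '[45,24,40,-2,0, 45,24,40,-2,0, 45,24,40,-2,0, 45,24,40,-2,0, 45,24,40,-2,0]' 40
python3 -m creep '[45,24,40,-2,0, 45,24,40,-2,0, 45,24,40,-2,0, 45,24,40,-2,0, 45,24,40,-2,0]'
python3 -m creep '[45,24,40,-5,0, 45,24,42,-5,0, 45,0,0,0,0,45,0,0,0,0]'
python3 - <<'E'
from h import *
print(observe()["joint_pos"])
f=cam("wrist");im=cv2.resize(f["img"],None,fx=1.4,fy=1.4);cv2.imwrite("pics/w1.png",im)
print(f["R"].tolist(),f["t"].tolist(),f["fx"],f["cx"],f["cy"],proj(f,[.473,-.009,.08])*1.4)
E
```

```text
clock: 0.85
tool_pos: [0.3049, -0.2899, 0.2213]
tool_rot: [3.091, 0.56, 0.0]
contact_force: [1.4, -0.4, 0.5]
grip_width: 0.0449
grip_force: 0.0
clock: 1.35
tool_pos: [0.425, -0.0898, 0.2115]
tool_rot: [3.091, 0.56, 0.001]
contact_force: [0.4, -0.9, -0.4]
grip_width: 0.0448
grip_force: 0.0
clock: 1.75
tool_pos: [0.4723, -0.0089, 0.201]
tool_rot: [-3.091, -0.564, 0.001]
contact_force: [-0.0, 0.0, -0.2]
grip_width: 0.0448
grip_force: 0.0
[-2.67542169e-01  2.25026100e-01  1.69536101e+00 -2.68110430e-04
  1.22185125e+00  9.42362502e-01]
[[0.35365407140247845, -0.9353761416860207, 0.0005209078843248008], [-0.888240345499623, -0.33565795515595354, 0.3136284836669552], [-0.2931857540999567, -0.11137868155575065, -0.949545629702829]] [-0.175253083295397, 0.38497971269481196, 0.488425170018041] 290.7132988566735 280.2870775130513 207.76977423059924 [393.12078127 280.44041745]
```

View pics/w1.png

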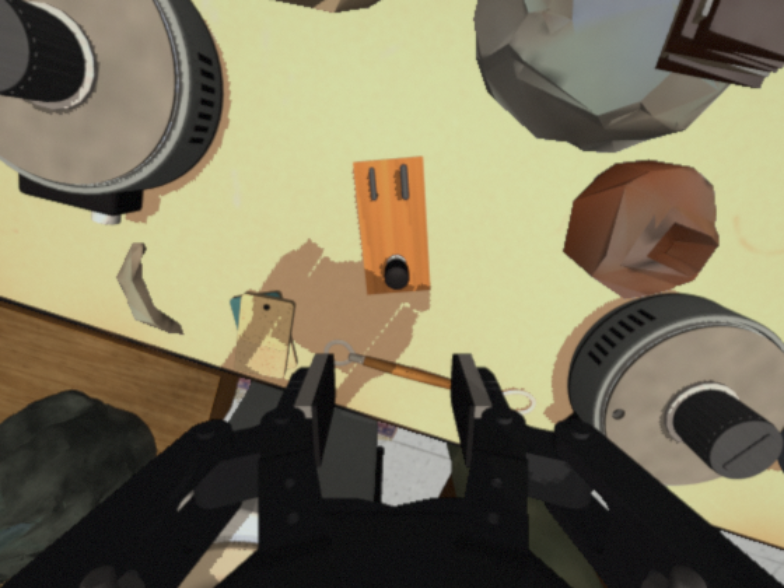

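Wrist view: knob top at about (397,275), right grinder's hole at (618,413), its cap top at (745,447), the fingers straddle column 393.

Run:
```python
from h import *
f=cam("wrist")
for n,u,v,z in[("knob",397,275,.08),("hole",618,413,.072),("cap",745,447,.117),("keys",388,183,.05)]:print(n,ray(f,u/1.4,v/1.4,z).round(4))
g=cv2.cvtColor(f["img"],cv2.COLOR_BGR2GRAY)[175:215,268:300];n,l,st,c=cv2.connectedComponentsWithStats((g<60).astype(np.uint8))
for i in range(1,n):
    if st[i,4]>30:
        x,y=c[i]+[268,175];print(st[i],x,y,ray(f,x,y,.07).round(4))
```

```text
knob [ 0.4773 -0.011   0.08  ]
hole [ 0.4313 -0.213   0.072 ]
cap [ 0.4571 -0.2681  0.117 ]
keys [0.5296 0.0152 0.05  ]
[  5  10  18  21 311] 281.6495176848875 195.05787781350483 [ 0.4753 -0.0099  0.07  ]
```

```bash
python3 -m creep '[40,3,-1,-40,0, 40,0,0,-45,0, 40,0,0,-40,0, 40,0,0,-22,0, 40,0,0,0,0]'
python3 -m creep '[0,0,0,0,0, 0,0,0,0,0, 0,0,0,0,0, 0,0,0,0,0, 0,0,0,0,0]' 40
python3 - <<'E'
from h import *
f=cam("wrist");cv2.imwrite("pics/w2.png",f["img"][:420])
E
```

```text
clock: 2.35
tool_pos: [0.4736, -0.0115, 0.0523]
tool_rot: [-3.09, -0.556, 0.007]
contact_force: [0.1, 0.0, 0.5]
grip_width: 0.0402
grip_force: 0.0
clock: 2.85
tool_pos: [0.4763, -0.0112, 0.0558]
tool_rot: [3.089, 0.561, 0.004]
contact_force: [-1.3, -2.4, 6.9]
grip_width: 0.0168
grip_force: 39.5
```

View pics/w2.png

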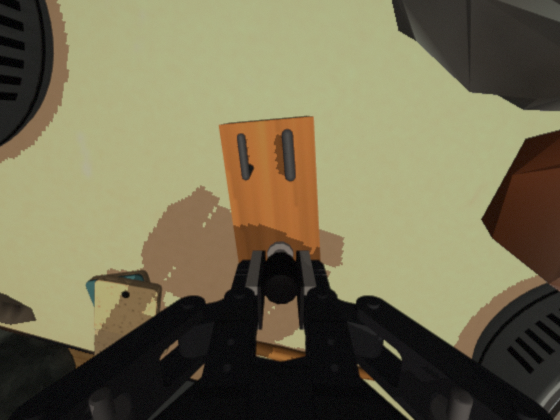

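The knob sits between the pads at (281,275), slightly squeezed upward; I regrasp lower, at its middle.

```bash
python3 -m creep '[30,0,0,0,0, 30,1,0,-4,0, 30,0,0,0,0]'
python3 -m creep '[0,0,0,0,0, 0,0,0,0,0, 0,0,0,0,0, 0,0,0,0,0]' 40
python3 -c "
from h import *
s=observe();print(s['contact_force'],s['moment'],s['grip_width'])"
```

```text
clock: 3.2
tool_pos: [0.4761, -0.0104, 0.0499]
tool_rot: [-3.091, -0.561, 0.001]
contact_force: [0.2, -0.4, 0.2]
grip_width: 0.0294
grip_force: 0.0
clock: 3.6
tool_pos: [0.4763, -0.0106, 0.0503]
tool_rot: [-3.091, -0.561, 0.0]
contact_force: [-0.3, 0.1, -0.2]
grip_width: 0.0168
grip_force: 39.0
[-0.28054406  0.09223842 -0.21194858] [ 0.0356622  -0.01414373  0.01701229] 0.016806972655445444
```

```bash
python3 -m creep '[0,0,0,30,0, 0,0,0,45,0, 0,0,0,45,0, 0,-9,-40,0,0, 0,-9,-40,0,0]'
python3 -m creep '[0,-9,-40,0,0, 0,-9,-40,0,0, 0,-9,-42,-20,0, 0,0,0,-20,0, 0,0,0,0,0]'
python3 -m creep '[0,0,0,0,0, 0,0,0,0,0]'
python3 - <<'E'
from h import *
f=cam("wrist");print(observe()["tool_pos"],observe()["grip_width"],observe()["contact_force"])
p=proj(f,[.431,-.213,.072]);c=observe()["tool_pos"]
print(p,proj(f,[.4565,-.268,.117]),proj(f,c),proj(f,np.array(c)-[0,0,.0443]))
u0,v0=np.clip(p.astype(int)-[130,120],0,[300,180]);print(u0,v0)
cv2.imwrite("pics/w3.png",cv2.resize(f["img"][v0:v0+240,u0:u0+260],None,fx=2.5,fy=2.5,interpolation=2))
E
```

```text
clock: 4.1
tool_pos: [0.4585, -0.0912, 0.1716]
tool_rot: [3.089, 0.564, 0.004]
contact_force: [0.6, -0.3, -1.3]
grip_width: 0.0165
grip_force: 39.4
clock: 4.6
tool_pos: [0.43, -0.2125, 0.1282]
tool_rot: [-3.088, -0.557, 0.005]
contact_force: [0.8, -0.2, 0.3]
grip_width: 0.0165
grip_force: 39.4
clock: 4.8
tool_pos: [0.432, -0.2122, 0.1314]
tool_rot: [3.09, 0.562, 0.002]
contact_force: [-0.1, 0.4, -0.9]
grip_width: 0.0168
grip_force: 39.4
[ 0.43194827 -0.21217682  0.13131419] 0.016575348779434482 [ 0.04377803 -0.28789047 -0.48214049]
[281.03251638 226.70644593] [383.10298693 247.97413322] [280.72853916 265.00785656] [280.50464645 233.20798443]
151 106
```

View pics/w3.png

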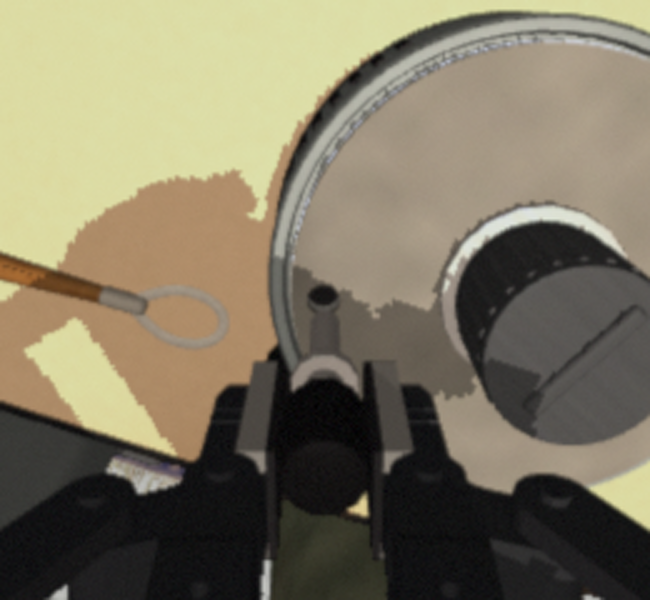

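Hole at frame pixel (280.2,224.8), rod tip at about (281,232): aligned within about 1 mm. Lowering with force readings.

```bash
python3 -m creep '[0,0,0,-12,0, 0,0,0,-4,0, 0,0,0,-4,0, 0,0,0,-3,0, 0,0,0,0,0]'
python3 - <<'E'
from h import *
f=cam("wrist");print(observe()["tool_pos"],observe()["moment"],observe()["contact_force"])
cv2.imwrite("pics/w4.png",cv2.resize(f["img"][170:270,220:420],None,fx=4,fy=4,interpolation=2))
E
```

```text
clock: 5.35
tool_pos: [0.4312, -0.2125, 0.1069]
tool_rot: [-3.091, -0.561, 0.001]
contact_force: [-0.7, 0.6, 0.5]
grip_width: 0.0167
grip_force: 39.4
[ 0.43132172 -0.21256904  0.1071872 ] [-0.008389   -0.00692614  0.00222131] [-0.49579603 -0.06827619 -0.89656963]
```

```bash
python3 -m creep '[0,0,0,-6,0, 0,0,0,-6,0, 0,0,0,-6,0, 0,0,0,-5,0, 0,0,0,0,0]'
```

```text
clock: 5.9
tool_pos: [0.431, -0.2123, 0.0835]
tool_rot: [-3.09, -0.56, 0.001]
contact_force: [-0.8, 0.2, -1.3]
grip_width: 0.0167
grip_force: 39.5
```

```bash
python3 -m creep '[0,0,0,-2,0, 0,0,0,-2,0, 0,0,0,0,0, 0,0,0,0,0]'
```

```text
clock: 6.3
tool_pos: [0.432, -0.2127, 0.082]
tool_rot: [3.09, 0.56, 0.003]
contact_force: [-3.7, 5.1, 16.8]
grip_width: 0.0167
grip_force: 41.2
```

Seated: collar at predicted height with 17 N reaction. Release, rise, and look.

```bash
python3 -m creep '[28,0,0,2,0, 28,0,0,0,0, 28,0,0,0,0, 28,0,0,20,0, 28,0,0,40,0]'
python3 -m creep '[60,0,0,40,0.14, 60,5,-11,20,0.14, 60,5,-11,0,0.14, 60,5,-11,0,0.14, 60,5,-11,0,0.14]'
python3 -m creep '[60,5,-11,0,0.14, 60,0,0,0,0.14, 60,0,0,0,0, 60,0,0,0,0]' 60
python3 - <<'E'
from h import *
f=cam("wrist");s=observe();print(s["joint_pos"].__repr__(),s["tool_pos"])
print(proj(f,[.4565,-.268,.117]),proj(f,[.432,-.2125,.112]))
cv2.imwrite("pics/w5.png",cv2.resize(f["img"],None,fx=1.4,fy=1.4))
E
```

```text
clock: 6.8
tool_pos: [0.4301, -0.2117, 0.1408]
tool_rot: [-3.087, -0.559, 0.006]
contact_force: [1.0, -0.5, -0.0]
grip_width: 0.028
grip_force: 0.0
clock: 7.3
tool_pos: [0.4515, -0.257, 0.2022]
tool_rot: [-2.707, -1.594, 0.0]
contact_force: [1.0, -0.0, 0.1]
grip_width: 0.06
grip_force: 0.0
clock: 7.7
tool_pos: [0.4562, -0.2675, 0.2021]
tool_rot: [-2.467, -1.944, 0.0]
contact_force: [0.4, -0.6, -0.1]
grip_width: 0.06
grip_force: 0.0
array([-7.51820552e-01,  3.45480169e-01,  1.53090542e+00, -7.01395224e-07,
        1.26546368e+00, -5.16610682e-01]) [ 0.45627966 -0.26740535  0.20218364]
[281.24631518 214.58169123] [234.98215221 155.17406459]
```

View pics/w5.png

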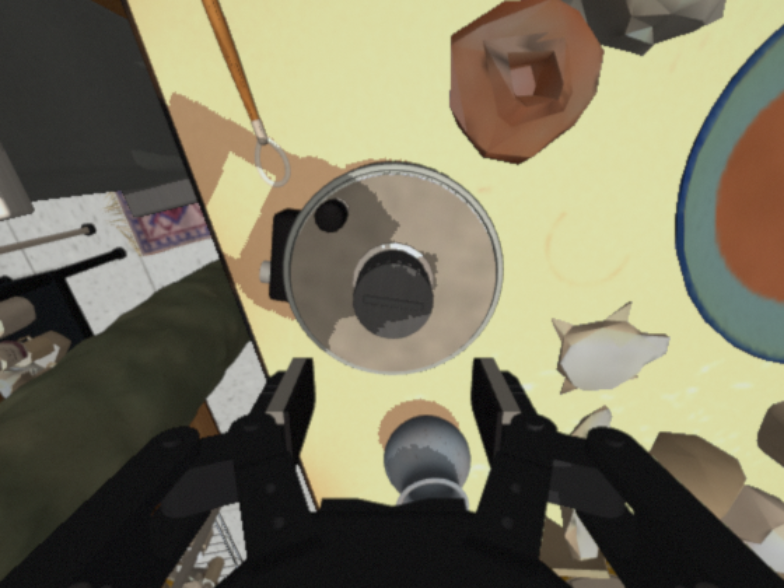

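Cap top centred at frame (281.4,214.3), as predicted; the pin knob at (236,154) sits home. Descending on the cap.

```bash
python3 -m creep '[60,0,0,-40,0, 60,0,0,-40,0, 60,0,0,-25,0, 60,0,0,-15,0, 60,0,0,0,0]'
python3 -m creep '[30,0,0,0,0, 30,0,0,0,0, 30,0,0,0,0, 30,0,0,0,0]' 60
python3 -c "
from h import *
s=observe();print(s['contact_force'],s['moment'])"
```

```text
clock: 8.25
tool_pos: [0.4555, -0.2667, 0.0805]
tool_rot: [-2.462, -1.944, 0.001]
contact_force: [-0.1, -0.1, 0.4]
grip_width: 0.0597
grip_force: 0.0
clock: 8.65
tool_pos: [0.4564, -0.2676, 0.083]
tool_rot: [2.463, 1.949, 0.0]
contact_force: [-2.4, 2.1, 4.3]
grip_width: 0.0468
grip_force: 61.9
[-2.40274996  2.09494613  4.33840707] [0.35616671 0.56872448 0.04272329]
```

Good grip. Feel one way: +0.1 rad steps.

```bash
for i in 1 2 3; do python3 -m creep '[30,0,0,0,0.06, 30,0,0,0,0.06]' >/dev/null; python3 -c "
from h import *
s=observe();print(s['contact_force'].round(1),s['moment'].round(2),s['tool_pos'].round(4),Ro.from_rotvec(s['tool_rot']).as_matrix()[:2,0].round(3),s['joint_efforts'][5].round(3),s['grip_force'])"; done
```

```text
[-3.2  1.7  4.5] [ 0.39  0.61 -0.51] [ 0.4564 -0.2676  0.083 ] [0.11  0.994] 0.34 61.89801352098584
[-3.1 12.8  9.6] [ 1.99  0.79 -1.56] [ 0.4563 -0.2668  0.0829] [-0.006  1.   ] -0.72 60.05772200413048
[-4.2 -5.4 -0.8] [-0.66  0.71 -1.77] [ 0.4562 -0.2679  0.0829] [-0.126  0.992] -0.752 61.32460210472345
```

Moment climbs to -1.8 N m that way: the tightening stop. Reverse.

```bash
cat > st.py <<'E'
from h import *
s=observe();r=Ro.from_rotvec(s['tool_rot']).as_matrix()
print(s['clock'].__round__(2),s['contact_force'].round(1),s['moment'].round(2),s['tool_pos'].round(4),"yaw",np.arctan2(r[1,0],r[0,0]).round(3),s['joint_pos'][5].round(2),s['grip_force'].round(1),s['grip_width'].round(4))
E
for i in 1 2 3 4; do python3 -m creep '[30,0,0,0,-0.1, 30,0,0,0,-0.1]' >/dev/null; python3 st.py; done
```

```text
Traceback (most recent call last):
  File "st.py", line 3, in <module>
    print(s['clock'].__round__(2),s['contact_force'].round(1),s['moment'].round(2),s['tool_pos'].round(4),"yaw",np.arctan2(r[1,0],r[0,0]).round(3),s['joint_pos'][5].round(2),s['grip_force'].round(1),s['grip_width'].round(4))
                                                                                                                                                                              ^^^^^^^^^^^^^^^^^^^^^
AttributeError: 'float' object has no attribute 'round'
Traceback (most recent call last):
  File "st.py", line 3, in <module>
    print(s['clock'].__round__(2),s['contact_force'].round(1),s['moment'].round(2),s['tool_pos'].round(4),"yaw",np.arctan2(r[1,0],r[0,0]).round(3),s['joint_pos'][5].round(2),s['grip_force'].round(1),s['grip_width'].round(4))
                                                                                                                                                                              ^^^^^^^^^^^^^^^^^^^^^
AttributeError: 'float' object has no attribute 'round'
Trac
[... 391 characters left out ...]
                                                                           ^^^^^^^^^^^^^^^^^^^^^
AttributeError: 'float' object has no attribute 'round'
Traceback (most recent call last):
  File "st.py", line 3, in <module>
    print(s['clock'].__round__(2),s['contact_force'].round(1),s['moment'].round(2),s['tool_pos'].round(4),"yaw",np.arctan2(r[1,0],r[0,0]).round(3),s['joint_pos'][5].round(2),s['grip_force'].round(1),s['grip_width'].round(4))
                                                                                                                                                                              ^^^^^^^^^^^^^^^^^^^^^
AttributeError: 'float' object has no attribute 'round'
```

```bash
sed -i "s/,s\['grip_force'\].*/,s['grip_force'],s['grip_width'])/" st.py; python3 st.py
for i in 1 2; do python3 -m creep '[30,0,0,0.2,-0.1, 30,0,0,0.2,-0.1]' >/dev/null; python3 st.py; done
```

```text
10.05 [-0.4 -0.5  5.9] [-0.08  0.23  0.12] [ 0.4571 -0.2685  0.0835] yaw 0.895 -0.08 62.44073376781216 0.046739210578596285
10.25 [-1.  -2.   4.3] [-0.07  0.19  0.08] [ 0.4571 -0.2685  0.0839] yaw 0.695 0.12 62.44154532882021 0.04642464084179358
10.45 [-0.3 -1.1  4.5] [-0.07  0.16  0.04] [ 0.4571 -0.2685  0.0843] yaw 0.495 0.32 62.44687267360632 0.04600962081071983
```

```bash
for i in 1 2 3; do python3 -m creep '[30,0,0,0.2,-0.125, 30,0,0,0.2,-0.125, 30,0,0,0.2,-0.125, 30,0,0,0.2,-0.125]' >/dev/null; python3 st.py; done
```

```text
10.85 [-0.5  0.2  4.8] [-0.11  0.11  0.08] [ 0.4571 -0.2684  0.085 ] yaw -0.006 0.83 62.443494081860536 0.04658416471783622
11.25 [-0.5 -0.8  4.3] [-0.23  0.14  0.1 ] [ 0.4572 -0.2685  0.0858] yaw -0.506 1.33 62.243300328009354 0.04644549599886668
11.65 [-8.   3.6  7.6] [0.75 1.34 2.13] [ 0.457  -0.269   0.0863] yaw -1.002 1.82 73.9520337805152 0.04698297390309077
```

```bash
python3 -m creep '[30,0,0,2,0, 30,0,0,2,0, 30,0,0,0,0]' >/dev/null; python3 st.py
```

```text
11.95 [  9.4 -11.3 -32.1] [-1.97 -1.86  1.46] [ 0.4566 -0.2685  0.0869] yaw -0.998 1.82 69.87874371930957 0.04651996186219037
```

A stop near yaw -1.0; back off slightly to remove the load and look.

```bash
python3 -m creep '[30,0,0,-4,0, 30,0,0,0,0.1, 30,0,0,0,0.1, 30,0,0,0,0]' >/dev/null; python3 st.py
python3 - <<'E'
from h import *
f=cam("wrist");cv2.imwrite("pics/w6.png",cv2.resize(f["img"],None,fx=1.4,fy=1.4))
print(proj(f,[.4565,-.268,.117])*1.4,proj(f,[.432,-.2125,.112])*1.4)
E
```

```text
12.35 [-0.3 -2.2  2.2] [-0.44  0.07  0.02] [ 0.4569 -0.2684  0.0863] yaw -0.8 1.62 73.04808614775538 0.04648178645750592
[391.89860986 419.7702338 ] [335.86688068 540.46706031]
```

View pics/w6.png

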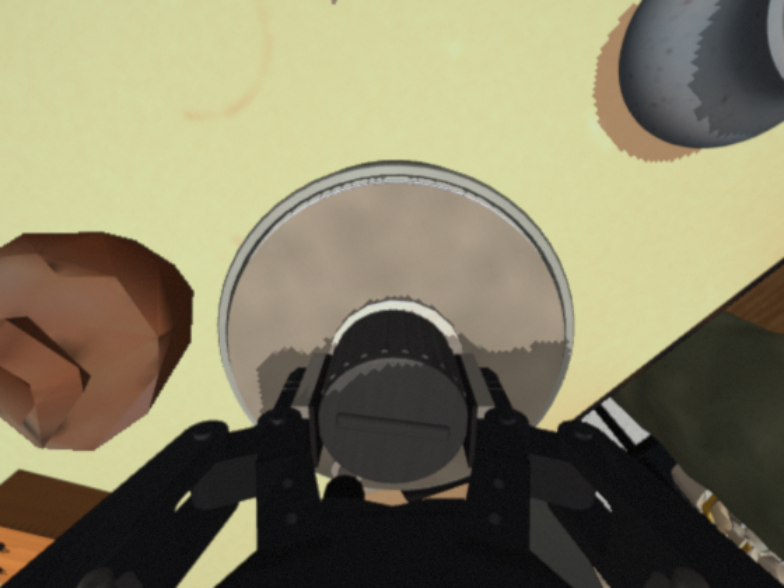

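Rib now at (335,420)-(450,432), still along the closing axis as at the start: the cap turned with the gripper by about 2.1 rad. Try lifting from here unloaded.

```bash
python3 - <<'E'
from h import *
f=cam("wrist")
for z in(.072,.076,.086,.1,.112):print(z,(proj(f,[.432,-.2125,z])*1.4).round(0))
E
for i in 1 2; do python3 -m creep '[30,0,0,1,0, 30,0,0,1,0, 30,0,0,0,0]' >/dev/null; python3 st.py; done
```

```text
0.072 [347. 465.]
0.076 [347. 471.]
0.086 [344. 488.]
0.1 [340. 514.]
0.112 [336. 541.]
12.75 [ 2.1 -6.  -6. ] [-0.98 -0.44  0.11] [ 0.4565 -0.268   0.087 ] yaw -0.803 1.62 72.18483075499535 0.046485291856075764
13.05 [ 2.7 -6.9 -8.6] [-1.19 -0.62  0.12] [ 0.4564 -0.268   0.0885] yaw -0.803 1.62 71.82147491723299 0.0467811739461069
```

```bash
for i in 1 2 3; do python3 -m creep '[30,0,0,2,0, 30,0,0,2,0, 30,0,0,0,0]' >/dev/null; python3 st.py; done
```

```text
13.35 [-1.1 -1.9  0.4] [-0.18  0.27  0.03] [ 0.4562 -0.2674  0.0931] yaw -0.803 1.62 72.81794752925634 0.04679953866652253
13.65 [-1.5 -0.2 -2.8] [-0.03  0.24 -0.03] [ 0.4561 -0.2673  0.0975] yaw -0.801 1.62 72.61578563600779 0.046462503083979985
13.95 [ 0.4  0.2 -3. ] [-0.06 -0.03 -0.03] [ 0.4566 -0.2676  0.1019] yaw -0.801 1.62 72.61303385719657 0.046822506992878266
```

Free: only the cap's 3 N weight remains. Lift to 10 cm.

```bash
python3 -m creep '[30,0,0,12,0, 30,0,0,20,0, 30,0,0,20,0, 30,0,0,20,0, 30,0,0,11,0]' >/dev/null
python3 -m creep '[30,0,0,0,0, 30,0,0,0,0, 30,0,0,0,0, 30,0,0,0,0, 30,0,0,0,0]' >/dev/null; python3 st.py
python3 - <<'E'
from h import *
f=cam("wrist");g=cam("scene");im=np.zeros((420,770,3),np.uint8);im[:,:560]=f["img"];im[:210,560:]=cv2.resize(g["img"][190:330,170:310],(210,210))
cv2.imwrite("pics/w7.png",im)
E
```

```text
14.95 [-0.1 -1.4 -2.5] [ 0.   -0.03  0.03] [ 0.4562 -0.2675  0.184 ] yaw -0.801 1.62 72.5864676386118 0.04633334001380761
```

View pics/w7.png

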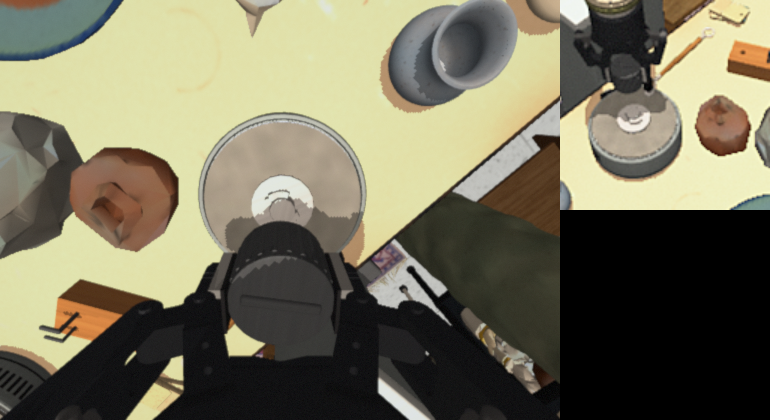

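The cap is held upright about 10 cm up, with the bare washer at (282,200) and the blue pot undisturbed. Numeric check of the pin, then hand in.

Run:
```python
from h import *
for n in("scene","top"):
    f=cam(n)
    for z in(.06,.09,.1,.108,.125):
        p=proj(f,[.432,-.2125,z]);u,v=p.round().astype(int);print(n,z,p.round(0),f["img"][v,u-8:u+9:2].mean(1).round().tolist())
```

```text
scene 0.06 [229. 254.] [106.0, 109.0, 102.0, 97.0, 114.0, 96.0, 99.0, 103.0, 97.0]
scene 0.09 [228. 247.] [43.0, 44.0, 97.0, 2.0, 19.0, 0.0, 115.0, 192.0, 225.0]
scene 0.1 [227. 244.] [48.0, 43.0, 40.0, 57.0, 79.0, 19.0, 45.0, 169.0, 206.0]
scene 0.108 [227. 243.] [48.0, 45.0, 38.0, 88.0, 99.0, 15.0, 51.0, 146.0, 158.0]
scene 0.125 [227. 238.] [71.0, 80.0, 23.0, 122.0, 39.0, 8.0, 164.0, 163.0, 221.0]
top 0.06 [331. 207.] [83.0, 93.0, 100.0, 109.0, 119.0, 126.0, 131.0, 131.0, 134.0]
top 0.09 [332. 206.] [80.0, 92.0, 100.0, 107.0, 118.0, 126.0, 130.0, 129.0, 132.0]
top 0.1 [332. 205.] [75.0, 89.0, 98.0, 105.0, 112.0, 124.0, 127.0, 128.0, 130.0]
top 0.108 [333. 205.] [83.0, 94.0, 101.0, 107.0, 119.0, 127.0, 128.0, 129.0, 131.0]
top 0.125 [333. 205.] [83.0, 94.0, 101.0, 107.0, 119.0, 127.0, 128.0, 129.0, 131.0]
```

```bash
python3 -c "
from rig import *
print(job_done())"
```

```text
the job is handed in; nothing more can be done
None
```

I pushed the lock pin fully home in the right-hand grinder and left it in, then unscrewed the cap, which loosened clockwise seen from above (a left-hand thread). The cap is held upright about 10 cm up, and I handed the job in at about 15 s. The final pin check was by pixel brightness only, because the gripper hid the pin.

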